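# Slide the wide serving paddle out over the edge, level with the narrow one

### The arm

A 6-joint arm with a two-finger parallel gripper is mounted at the origin on the work surface; the furniture and walls round the work are solid. World frame = base frame: x ahead of the robot, y to its left, z up, the work surface at z = 0. Lengths are in m, angles in rad, forces in N, time in s.
With the tool pointing down it reaches from about 0.375 to 0.925 m from the base axis. Payload 5.7 kg.
Tool frame: the origin (TCP) lies on the mounting face of the last link; the fingertips stand 182 mm ahead of it and the grasp point (between the pads) lies 163 mm ahead of it; z points along the fingers, x is the direction in which the jaws open and shut, and the axes are right-handed (so a half turn about z gives the same grasp; the last joint's range is limited). The gripper opens to 88 mm and grips with 3 to 60 N. Pads are 20 mm wide; open, the fingers measure 115 mm over their backs; the gripper's body (75 mm by 178 mm) begins 61 mm behind the grasp point.
Start: joints at [-1.281, 0.359, 1.51, -0, 1.272, -0.115], TCP at [0.236, -0.552, 0.405] pointing down, gripper open.
Joint ranges: [-2.97, 2.97], [-1.01, 2.36], [0.21, 2.38], [-0.96, 4.11], [0.2, 2.71], [-2.98, 2.98]. Speed limits (rad/s): [2.39, 2.39, 3.14, 3.14, 3.14, 3.14].

### API

Orientations are given as a unit quaternion [w, x, y, z].
In Python, from cell import get_state, camera, get_calibration, hand_in, cut_out gives the robot as it stands.
- The arm moves only by the tool arm_command, never from a script. Its argument "rows" is a list of rows, each an object of numbers: "dx", "dy", "dz": the shift along the world's x, y, z in m; "ax", "ay", "az": the turn, a rotation vector about the world's x, y, z in rad. A call has exactly 8 rows; each row shifts and turns the commanded pose from where the row before left it; what a row does not reach is not made up. A row lasts 1/10 s, in which the tool goes at most 50 mm and 8.59 degrees, less where a joint would pass 70% of its speed; a pose out of reach is approached as far as the arm can. A call is refused whole if a number of a shift passes 0.05 or a number of a turn 0.15, either way. A call with a gripper value outside its range is refused whole. "fingers" is the opening, from 0 (shut) to 1 (fully open), set as the call begins (left out, the last holds). The fingers move at their own pace and stop on an object; "force" is the grip in N (left out, the last holds). Time passes only in rows, so rows that do not move let the fingers close, or fill a call up. It gives the time, the measured TCP pose, the force and the opening at its end, in the units of the state.
- get_state(): the state, without advancing time (a new reading comes with each control period).
- camera(name): name is "scene" or "side" or "wrist"; returns (picture, depth): 400x640x3 uint8, red, green, blue; 400x640 float32, m along the optical axis (not along the pixel's ray), 0 where there is no reading.
- get_calibration(name): a dict with "fx", "fy", "cx", "cy" (pixels), "rvec" (rotation vector, rad) and "tvec" (3), from world to camera coordinates, as OpenCV has them. Camera axes: x right, y down, z forward; pixel columns grow to the right and rows downward; lengths in m; the calibration is good to about 2 mm. A picture is of the moment at which its call begins: read the wrist's pose just before it. get_calibration takes no time and is no camera call; for the wrist camera it gives the pose at the moment of the call.
- hand_in(): hands the job in, once; it reports no verdict.
Trained networks look in the newest picture that a camera, given by its name, has taken for a name from the list of things; names that differ only in an ending like _2 or _b are one class to them, and where a whole thing is asked for, a point or a joint stands for the part that bears it (a point fixed in the world has none). Each returns a list of dicts, best first, with "p" (0 to 1); they miss things now and then, are a little off and sometimes report something else, mostly with a low value. They report only what shows in the picture. A call takes as long as a camera call.
- cut_out(camera, query): "pixels" (400x640 bool, what is visible of it) and "bbox" ([left, top, right, bottom] in pixels, round what is visible of it).
The state is a dict: "clock": time; "q": joint angles; "joint_velocities": joint speeds; "tau": joint torques, N m; "tool_pos": TCP position; "ee_rot": TCP orientation; "contact_force": force on the tool from outside, world axes, zero at the start; "torque": the same for the moment, N m; "grip_width": opening from 0.0 (shut) to 1.0 (fully open).
Only numpy, scipy, OpenCV 4.12 (cv2) and the standard library are available. Lean on these libraries where they do the work, as an engineer would, in place of code of your own. Each camera call takes 0.05 s, during which the arm holds its last target. There are 200 camera calls.

### The job

Two small wooden serving paddles lie on the worktop; the narrow one at the far end already sticks its handle out over the right-hand edge, ready to be taken. Push the wide one, with the fingertips and without picking it up, toward that edge until its handle sticks straight out over it just as far as the narrow one's does. Leave the narrow one and everything else on the worktop where they are.

Things in the scene. Friction and masses are not known exactly. Their poses are not given: they have to be found in the camera images.
- paddle: the wide wooden serving paddle, to be slid: flat, 10 mm thick, about 0.22 kg, friction about 0.6; blade 90 mm wide (x), 120 long (y), 12 mm corner radii; handle 30 mm wide, 80 long, from the middle of the blade's -y end. Origin: centre of the blade's underside, z up; at yaw 0 the handle (-y) points square at the right-hand edge. Mass centre about 16 mm from the origin towards the handle
- paddle_tip (a point): middle of the free end of the wide paddle's handle, half-way up its thickness (5 mm above its underside): 140 mm from the blade's centre along -y
- paddle_back (a point): middle of the straight end of the wide paddle's blade away from the handle, half-way up its thickness: 60 mm from the blade's centre along +y; this end face is flat for 66 mm, is the one to push on, and only 10 mm high
- neighbour: the narrow paddle, farther from the robot (larger x): blade 60 mm wide, otherwise the same lengths, handle and thickness; it lies square to the right-hand edge with part of its handle already out over it; loose; must stay where it is. Origin and axes as for paddle
- neighbour_tip (a point): middle of the free end of the narrow paddle's handle, as paddle_tip: its y is the y that paddle_tip must reach
- edge (a point): a point on the upper rim of the worktop's right-hand edge, which runs along x at this y (to the robot's right; the worktop ends here and beyond it is a drop to the floor)
- lime: green-yellow lime, about 60 mm across, loose bystander, origin at its underside
- timer: white kitchen timer with a black dial, 71 mm across, 38 mm high, loose bystander, origin at its underside
- jigger: double-cone jigger, 45 mm across, 80 mm high, loose bystander, origin at its underside
- measure_cup: clear conical measuring cup, 57 mm across, 119 mm high, loose bystander, origin at its underside
- spoon: teaspoon with a red handle, 132 x 26 x 11 mm along its x, loose bystander, origin at the centre of its underside

How it is judged:
By the outcome, as a careful person would: the job done as asked, in the order asked, and still so for the second after the job is handed in, with the robot touching nothing.
It also fails if it takes over 61 s, if anything falls off the work surface, if the arm or the gripper's body presses on something with over 40 N, if the wrist force passes 120 N, or if a joint passes its speed limit or range.

## Working session

There is one attempt and no reset: what is moved stays moved. The work goes in short steps, Python scripts to look and compute and a tool call to move; the robot and the scene stay as the last step left them, time stands still between calls to the robot, and variables do not carry over. Pictures are saved under pics/ and viewed, about 8 in all and at most 12, crops included, and the job is handed in when it is done.

Besides the shell and the picture viewer there is one more tool, called after "Call:" by a JSON object that holds its "fn" and its "kwargs". arm_command: Moves the arm, as the interface text tells. Its arguments: {"type":"object","properties":{"rows":{"type":"array"},"fingers":{"type":"number"},"force":{"type":"number"}},"required":["rows"]}

```bash
mkdir -p pics; cat > h.py <<'E'
import numpy as np, cv2
from cell import get_state, camera, get_calibration, hand_in, cut_out
def world(cal,uv,z):
    "intersect pixel rays with plane z"
    R=cv2.Rodrigues(np.array(cal["rvec"],float))[0]; t=np.array(cal["tvec"],float).ravel()
    uv=np.atleast_2d(uv).astype(float)
    d=np.c_[(uv[:,0]-cal["cx"])/cal["fx"],(uv[:,1]-cal["cy"])/cal["fy"],np.ones(len(uv))]@R
    c=-R.T@t
    return c+d*((z-c[2])/d[:,2])[:,None]
def cloud(cal,depth,mask=None):
    R=cv2.Rodrigues(np.array(cal["rvec"],float))[0]; t=np.array(cal["tvec"],float).ravel()
    v,u=np.nonzero((depth>0)&(mask if mask is not None else True)); d=depth[v,u]
    return (np.c_[(u-cal["cx"])/cal["fx"]*d,(v-cal["cy"])/cal["fy"]*d,d]-t)@R
def save(n,p): cv2.imwrite("pics/"+n,p[...,::-1])
E
python3 - <<'E'
from h import *
s=get_state();print(s["clock"],s["tool_pos"],s["ee_rot"],s["grip_width"],s["contact_force"])
for c in ["scene","side"]:
    p,d=camera(c); save(c+"1.png",p); cal=get_calibration(c)
    for q in ["paddle","neighbour","lime","timer","jigger","measure_cup","spoon"]:
        for r in cut_out(c,q)[:2]:
            P=cloud(cal,d,r["pixels"])
            print(c,q,round(r["p"],2),r["bbox"],len(P),np.round(np.percentile(P,[2,50,98],axis=0),3).tolist() if len(P) else "")
E
```

```text
0.0 [ 0.23617091 -0.55116655  0.40382543] [-5.57261384e-04  8.34820245e-01 -5.50521875e-01 -7.16022128e-04] 0.996403886307057 [ 0.36204105 -0.32898835  0.58913088]
scene paddle 0.79 [315.7, 194.5, 345.2, 235.0] 715 [[0.395, -0.072, 0.001], [0.452, -0.003, 0.008], [0.49, 0.036, 0.011]]
scene neighbour 0.53 [344.4, 163.5, 356.2, 180.5] 156 [[0.223, -0.648, -0.767], [0.573, -0.159, 0.008], [1.271, 0.082, 0.41]]
scene lime 0.97 [286.7, 238.2, 310.6, 262.1] 404 [[0.35, 0.111, 0.017], [0.368, 0.14, 0.045], [0.398, 0.163, 0.057]]
scene timer 0.93 [280.4, 190.9, 300.9, 210.5] 391 [[0.525, 0.036, 0.004], [0.545, 0.069, 0.024], [0.578, 0.096, 0.038]]
scene jigger 0.55 [235.9, 229.5, 252.8, 259.1] 314 [[0.443, 0.229, 0.0], [0.459, 0.247, 0.053], [0.484, 0.263, 0.078]]
scene measure_cup 0.61 [222.1, 237.5, 252.9, 277.6] 775 [[0.394, 0.266, 0.0], [0.418, 0.291, 0.081], [0.447, 0.315, 0.117]]
scene measure_cup 0.31 [314.9, 195.2, 347.9, 234.6] 758 [[0.393, -0.072, -0.002], [0.453, -0.003, 0.008], [0.495, 0.038, 0.012]]
scene spoon 0.49 [257.8, 215.3, 288.3, 251.0] 174 [[0.421, 0.15, -0.003], [0.51, 0.16, 0.004], [0.543, 0.176, 0.01]]
side neighbour 0.63 [394.4, 164.9, 430.9, 178.8] 324 [[0.533, -0.341, -0.002], [0.558, -0.284, 0.008], [0.581, -0.231, 0.014]]
side lime 0.59 [266.8, 216.7, 283.4, 240.0] 285 [[0.2, 0.124, 0.015], [0.366, 0.14, 0.046], [0.399, 0.159, 0.27]]
side timer 0.5 [282.0, 171.2, 298.6, 190.1] 172 [[0.346, 0.062, 0.006], [0.552, 0.082, 0.031], [0.575, 0.099, 0.224]]
side measure_cup 0.74 [194.3, 195.8, 224.0, 236.3] 745 [[0.393, 0.268, 0.002], [0.411, 0.29, 0.088], [0.445, 0.316, 0.119]]
side measure_cup 0.2 [393.1, 161.9, 430.2, 178.7] 308 [[0.535, -0.339, -0.001], [0.558, -0.285, 0.008], [0.581, -0.234, 0.013]]
side spoon 0.64 [256.6, 190.0, 263.7, 228.2] 171 [[0.425, 0.152, -0.002], [0.505, 0.16, 0.005], [0.544, 0.175, 0.012]]
```

```bash
python3 - <<'E'
import cv2,numpy as np
a=cv2.resize(cv2.imread("pics/scene1.png")[130:290,210:410],None,fx=3,fy=3)
b=cv2.resize(cv2.imread("pics/side1.png")[140:260,190:470],None,fx=2.8,fy=2.8)
cv2.imwrite("pics/a.png",a);cv2.imwrite("pics/b.png",b)
E
```

```text
(no output)
```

View pics/a.png

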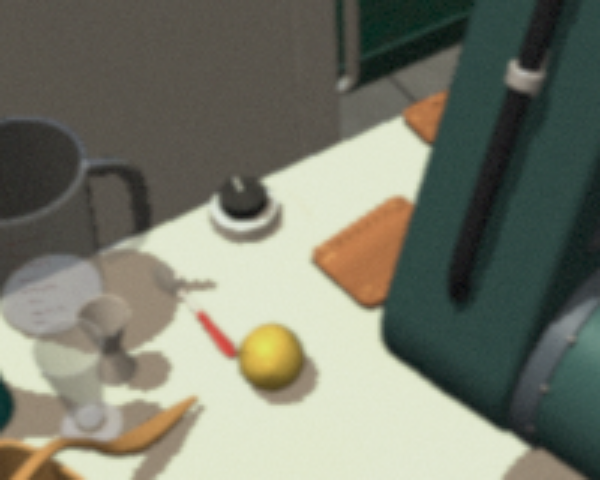

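View pics/b.png

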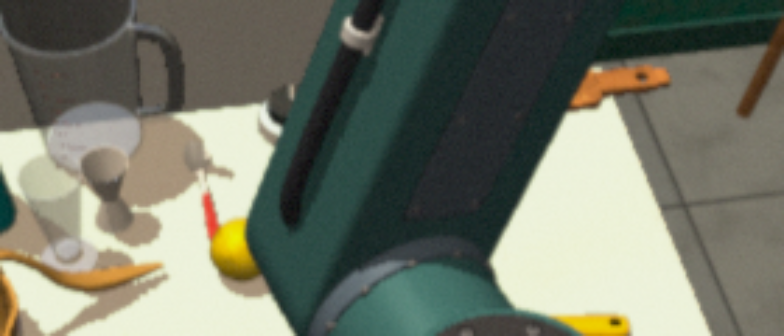

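The wide paddle's blade is at scene crop (370,255), which is about x 0.45, y -0.01. The narrow paddle's handle sticks out over the edge, at side crop (640,77). The arm hides the rest, so I'll move over the wide paddle and use the wrist camera.

Call:
{"fn": "arm_command", "kwargs": {"rows": [{"dx": 0.013,"dy": 0.036,"az": 0.073},{"dx": 0.013,"dy": 0.036,"az": 0.073},{"dx": 0.013,"dy": 0.036,"az": 0.073},{"dx": 0.013,"dy": 0.036,"az": 0.073},{"dx": 0.013,"dy": 0.036,"az": 0.073},{"dx": 0.013,"dy": 0.036,"az": 0.073},{"dx": 0.013,"dy": 0.036,"az": 0.073},{"dx": 0.013,"dy": 0.036,"az": 0.073}], "fingers": 0.4}}

```text
validation failed for argument at $.ro...
```

Call:
{"fn": "arm_command", "kwargs": {"rows": [{"dx": 0.013,"dy": 0.036,"az": 0.073},{"dx": 0.013,"dy": 0.036,"az": 0.073},{"dx": 0.013,"dy": 0.036,"az": 0.073},{"dx": 0.013,"dy": 0.036,"az": 0.073},{"dx": 0.013,"dy": 0.036,"az": 0.073},{"dx": 0.013,"dy": 0.036,"az": 0.073},{"dx": 0.013,"dy": 0.036,"az": 0.073},{"dx": 0.013,"dy": 0.036,"az": 0.073}]}}

```text
validation failed for argument at $.ro...
```

```bash
python3 - <<'E'
from h import *
s=get_state();print(s["clock"],s["tool_pos"],s["ee_rot"],s["grip_width"],s["q"])
ims=[]
for c in ["scene","side","wrist"]:
    cal=get_calibration(c); p,d=camera(c); save(c+"2.png",p); np.savez(c+"2.npz",d=d,p=p,**{k:cal[k] for k in cal}); ims.append(p)
    R=cv2.Rodrigues(np.array(cal["rvec"],float))[0]; print(c,"at",-R.T@np.ravel(cal["tvec"]))
    for q in ["paddle","neighbour"]:
        for r in cut_out(c,q)[:2]:
            P=cloud(cal,d,r["pixels"])
            print(c,q,round(r["p"],2),r["bbox"],len(P),np.round(np.percentile(P,[2,50,98],axis=0),3).tolist() if len(P) else "")
v=np.vstack([np.hstack([cv2.resize(ims[0][130:290,210:466],(400,250)),cv2.resize(ims[1][120:280,210:466],(400,250))]),cv2.resize(ims[2],(560,350))[:, :].copy() if 0 else np.pad(cv2.resize(ims[2],(560,350)),((0,0),(0,240),(0,0)))])
save("c.png",v)
E
```

```text
0.8 [ 0.23630111 -0.55151276  0.40465771] [-9.90431966e-06  8.34813221e-01 -5.50533275e-01 -4.56924608e-06] 1.0034189223892278 [-1.28108836e+00  3.58767148e-01  1.51035975e+00  9.73087160e-06
  1.27248549e+00 -1.15085426e-01]
scene at [-0.18836925  0.39055406  0.90648702]
scene paddle 0.72 [314.9, 193.9, 344.6, 234.9] 663 [[0.396, -0.068, 0.004], [0.451, -0.005, 0.008], [0.488, 0.036, 0.012]]
scene neighbour 0.5 [343.7, 161.4, 356.5, 181.1] 166 [[0.223, -0.72, -0.851], [0.573, -0.158, 0.008], [1.346, 0.082, 0.406]]
side at [-0.37680237  0.15219589  0.98057202]
side neighbour 0.59 [393.9, 165.0, 427.6, 176.5] 300 [[0.535, -0.34, -0.001], [0.557, -0.282, 0.009], [0.579, -0.234, 0.013]]
wrist at [ 0.30921037 -0.51897885  0.3840146 ]
```

View pics/c.png

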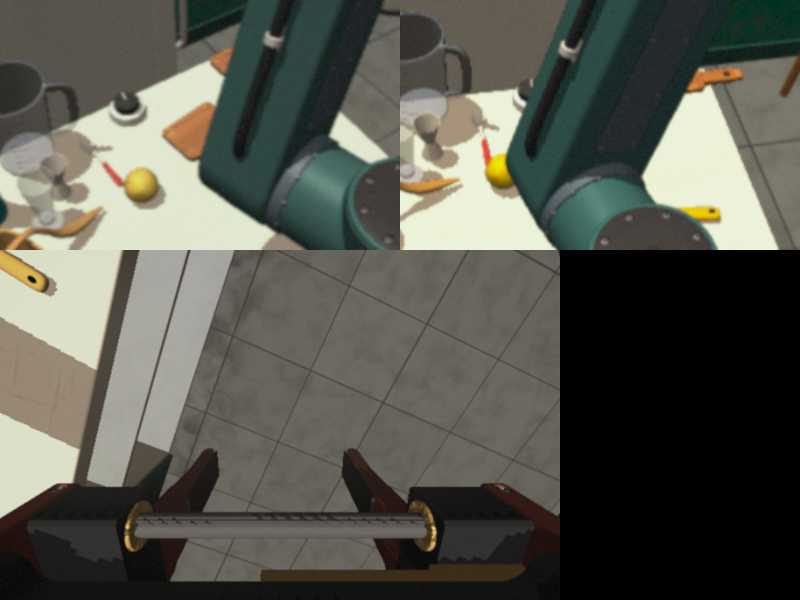

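Call:
{"fn": "arm_command", "kwargs": {"rows": [{"dx": 0.025,"dy": 0.035,"dz": 0.01,"ax": 0,"ay": 0,"az": 0.146},{"dx": 0.025,"dy": 0.035,"dz": 0.01,"ax": 0,"ay": 0,"az": 0.146},{"dx": 0.025,"dy": 0.035,"dz": 0.01,"ax": 0,"ay": 0,"az": 0.146},{"dx": 0.025,"dy": 0.035,"dz": 0.01,"ax": 0,"ay": 0,"az": 0.146},{"dx": 0.025,"dy": 0.035,"dz": 0.01,"ax": 0,"ay": 0,"az": 0.146},{"dx": 0.025,"dy": 0.035,"dz": 0.01,"ax": 0,"ay": 0,"az": 0.146},{"dx": 0.025,"dy": 0.035,"dz": 0.01,"ax": 0,"ay": 0,"az": 0.146},{"dx": 0.025,"dy": 0.035,"dz": 0.01,"ax": 0,"ay": 0,"az": 0.146}], "fingers": 0.4}}

```text
clock: 2.05
tool_pos: [0.437, -0.2699, 0.4852]
ee_rot: [0.0, 1.0, 0.004, 0.0]
contact_force: [0.2, -0.4, -0.7]
grip_width: 0.404
```

```bash
cat > look.py <<'E'
from h import *
import sys
n=sys.argv[1]
s=get_state();print(s["clock"],s["tool_pos"],s["ee_rot"],s["grip_width"],s["q"],s["contact_force"])
cal=get_calibration("wrist"); p,d=camera("wrist"); save(f"w{n}.png",p); np.savez(f"w{n}.npz",d=d,p=p,**cal)
R=cv2.Rodrigues(np.array(cal["rvec"],float))[0]; print("cam at",-R.T@np.ravel(cal["tvec"]),"fwd",R[2])
for q in ["paddle","neighbour"]:
    for r in cut_out("wrist",q)[:2]:
        P=cloud(cal,d,r["pixels"])
        print(q,round(r["p"],2),r["bbox"],len(P),np.round(np.percentile(P,[2,50,98],axis=0),3).tolist() if len(P) else "")
E
python3 look.py 3
```

```text
2.05 [ 0.43698054 -0.26989924  0.48524127] [1.68253546e-04 9.99992242e-01 3.93230666e-03 1.55937926e-04] 0.40433254728110607 [-6.87823428e-01  1.65754170e-01  1.57675466e+00 -6.11142141e-05
  1.39862898e+00 -6.95677606e-01] [ 0.1714071  -0.44637843 -0.68306649]
cam at [ 0.43590297 -0.18900108  0.46460633] fwd [ 0.00279767 -0.2899944  -0.95702425]
paddle 0.57 [295.4, 0.0, 362.6, 88.9] 3248 [[0.408, -0.158, 0.003], [0.455, -0.076, 0.009], [0.492, -0.047, 0.011]]
neighbour 0.91 [381.8, 79.9, 430.0, 203.4] 3977 [[0.537, -0.33, 0.006], [0.566, -0.213, 0.009], [0.594, -0.146, 0.011]]
```

View pics/w3.png

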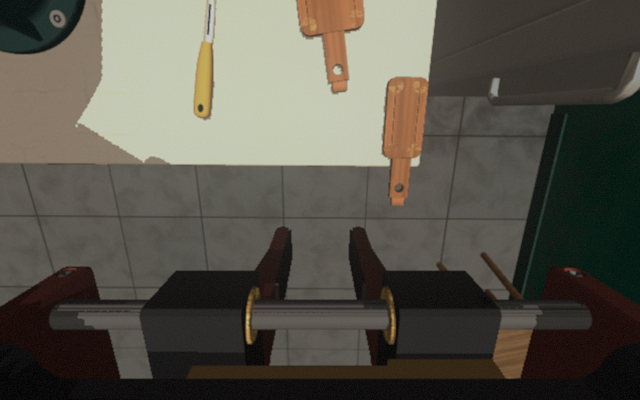

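Both paddles show: the wide one's handle tip is at (339,90), slightly skewed, and the narrow one's tip is at (398,205), past the edge line at row 163. I'll shift +y so that the whole wide blade is in view.

Call:
{"fn": "arm_command", "kwargs": {"rows": [{"dx": 0,"dy": 0.02,"dz": 0,"ax": 0,"ay": 0,"az": 0},{"dx": 0,"dy": 0.02,"dz": 0,"ax": 0,"ay": 0,"az": 0},{"dx": 0,"dy": 0.02,"dz": 0,"ax": 0,"ay": 0,"az": 0},{"dx": 0,"dy": 0.02,"dz": 0,"ax": 0,"ay": 0,"az": 0},{"dx": 0,"dy": 0.02,"dz": 0,"ax": 0,"ay": 0,"az": 0},{"dx": 0,"dy": 0.02,"dz": 0,"ax": 0,"ay": 0,"az": 0},{"dx": 0,"dy": 0.0,"dz": 0,"ax": 0,"ay": 0,"az": 0},{"dx": 0,"dy": 0,"dz": 0,"ax": 0,"ay": 0,"az": 0}]}}

```text
clock: 3.0
tool_pos: [0.436, -0.1524, 0.4845]
ee_rot: [0.0, 1.0, 0.0, -0.0]
contact_force: [-0.0, -0.5, 0.2]
grip_width: 0.399
```

```bash
cat > fit.py <<'E'
from h import *
from scipy.optimize import least_squares
import sys
def outline(bw):
    h=bw/2
    return np.array([[-15,-140],[-15,-60],[-h,-60],[-h,60],[h,60],[h,-60],[15,-60],[15,-140]])/1e3
def fit(cal,img,box,bw,x0,off=None):
    "fit the top outline to the colour mask by soft rendering; box: pixel search window"
    hsv=cv2.cvtColor(img,cv2.COLOR_RGB2HSV)
    m=((hsv[...,0]<20)&(hsv[...,1]>85)&(hsv[...,2]>60)).astype(np.uint8)
    w=np.zeros_like(m); l,t,r,b=box; w[t:b,l:r]=1; m*=w
    cs=cv2.findContours(m,cv2.RETR_EXTERNAL,cv2.CHAIN_APPROX_NONE)[0]
    c=max(cs,key=cv2.contourArea)[:,0,:].astype(float)
    c=c[(c[:,1]>1)]
    W=world(cal,c,0.010)[:,:2]
    o=outline(bw).astype(np.float32)
    R12=0.012
    def res(p):
        ca,sa=np.cos(p[2]),np.sin(p[2]); L=(W-p[:2])@np.array([[ca,-sa],[sa,ca]])
        return [cv2.pointPolygonTest(o.reshape(-1,1,2)*1000,(float(a*1000),float(b*1000)),True) for a,b in L]
    r=least_squares(res,x0,loss="soft_l1",f_scale=1.0,diff_step=1e-4,x_scale=[.01,.01,.1])
    p=r.x; s,co=np.sin(p[2]),np.cos(p[2])
    tip=p[:2]+0.14*np.array([s,-co]); back=p[:2]-0.06*np.array([s,-co])
    print("origin",np.round(p[:2],4),"yaw deg",round(np.degrees(p[2]),2),"tip",np.round(tip,4),"back",np.round(back,4),"rms mm",round(float(np.median(np.abs(res(p)))),2),"n",len(W),
      "area cm2",round(cv2.contourArea(W.astype(np.float32))*1e4,1))
    return p
def load(n):
    z=np.load(f"w{n}.npz"); return {k:(z[k] if z[k].ndim else float(z[k])) for k in z.files if k not in "dp"},z["p"],z["d"]
E
python3 look.py 4
python3 - <<'E'
from fit import *
for n in (3,4):
    cal,p,d=load(n)
    if n==3: fit(cal,p,(370,60,440,215),.06,[.566,-.21,0])
    else:
        fit(cal,p,(270,0,370,240),.09,[.45,-.02,.1])
        fit(cal,p,(370,140,460,330),.06,[.566,-.21,0])
    if n==3:
        # edge: brightness jump per column
        g=p.astype(int).min(2)
        for u in (200,260,320,360):
            col=g[120:200,u]; v=120+np.argmin(np.diff(col)); print("edge",u,v,world(cal,[[u,v+.5]],0))
E
```

```text
3.0 [ 0.43600234 -0.15239002  0.48445018] [ 3.88923873e-04  9.99999797e-01  4.46739922e-04 -2.36128126e-04] 0.39942865109924325 [-4.85583742e-01  8.50403844e-02  1.67458833e+00 -9.24798334e-04
  1.38201823e+00 -4.86303650e-01] [-0.02977248 -0.47150614  0.22063858]
cam at [ 0.43546966 -0.0714994   0.46376449] fwd [-2.18554385e-06 -2.90437030e-01 -9.56894107e-01]
neighbour 0.73 [377.9, 155.7, 418.6, 267.1] 3272 [[0.537, -0.331, 0.003], [0.566, -0.214, 0.009], [0.594, -0.144, 0.011]]
origin [ 0.5648 -0.1905] yaw deg 0.27 tip [ 0.5654 -0.3304] back [ 0.5645 -0.1305] rms mm 15.42 n 305 area cm2 91.6
edge 200 164 [[ 0.24077844 -0.27790789  0.        ]]
edge 260 164 [[ 0.33873259 -0.27699973  0.        ]]
edge 320 164 [[ 0.4366912  -0.27609153  0.        ]]
edge 360 165 [[ 0.50208133 -0.2771384   0.        ]]
origin [ 0.4431 -0.012 ] yaw deg 8.03 tip [ 0.4627 -0.1507] back [0.4347 0.0474] rms mm 25.97 n 365 area cm2 123.4
origin [ 0.5646 -0.1906] yaw deg 0.48 tip [ 0.5658 -0.3305] back [ 0.5641 -0.1306] rms mm 14.82 n 269 area cm2 91.5
```

View pics/w4.png

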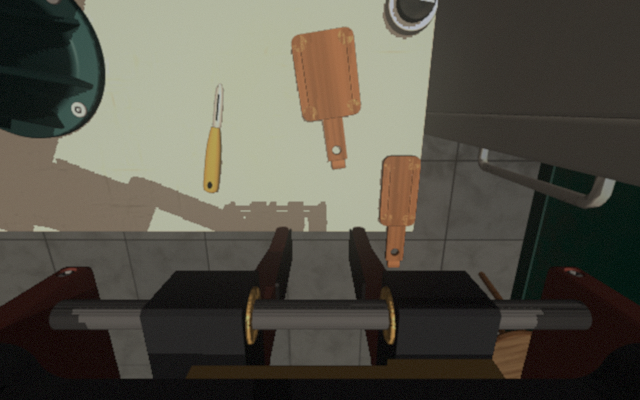

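```bash
sed -i 's|h=bw/2$|h=bw*500|' fit.py
python3 - <<'E'
from fit import *
cal,p,d=load(3); fit(cal,p,(370,60,440,215),.06,[.566,-.21,.01])
cal,p,d=load(4); fit(cal,p,(370,140,460,330),.06,[.566,-.21,.01]); fit(cal,p,(270,0,370,240),.09,[.45,-.02,.1])
P=cloud(cal,d,None); m=(P[:,0]<.6)&(P[:,0]>.3)&(abs(P[:,1]+.15)<.3)&(P[:,2]<.1); print("table z",np.median(P[m&(P[:,2]>-.05)][:,2]))
E
```

```text
origin [ 0.5653 -0.203 ] yaw deg -0.06 tip [ 0.5652 -0.343 ] back [ 0.5654 -0.143 ] rms mm 0.52 n 305 area cm2 91.6
origin [ 0.5654 -0.2023] yaw deg 0.06 tip [ 0.5656 -0.3423] back [ 0.5654 -0.1423] rms mm 0.6 n 269 area cm2 91.5
origin [ 0.4443 -0.0256] yaw deg 8.47 tip [ 0.465  -0.1641] back [0.4355 0.0337] rms mm 1.13 n 365 area cm2 123.4
table z -0.0005163664088658991
```

The fits are good (about 1 mm). The narrow tip is at y −0.3425. The wide paddle's origin is (0.444, −0.026), yaw +8.5°. A two-finger straight push along −y should square it up and slide it.

Call:
{"fn": "arm_command", "kwargs": {"rows": [{"dx": 0.001,"dy": 0.028,"dz": 0,"ax": 0,"ay": 0,"az": 0},{"dx": 0.001,"dy": 0.028,"dz": 0,"ax": 0,"ay": 0,"az": 0},{"dx": 0.001,"dy": 0.028,"dz": 0,"ax": 0,"ay": 0,"az": 0},{"dx": 0.001,"dy": 0.028,"dz": 0,"ax": 0,"ay": 0,"az": 0},{"dx": 0.001,"dy": 0.028,"dz": 0,"ax": 0,"ay": 0,"az": 0},{"dx": 0.001,"dy": 0.028,"dz": 0,"ax": 0,"ay": 0,"az": 0},{"dx": 0.001,"dy": 0.028,"dz": 0,"ax": 0,"ay": 0,"az": 0},{"dx": 0.001,"dy": 0.028,"dz": 0,"ax": 0,"ay": 0,"az": 0}]}}

```text
clock: 3.95
tool_pos: [0.4447, 0.0729, 0.4846]
ee_rot: [0.0, 1.0, 0.0, 0.0]
contact_force: [0.4, 0.6, -0.2]
grip_width: 0.398
```

Call:
{"fn": "arm_command", "kwargs": {"rows": [{"dx": 0,"dy": 0,"dz": -0.035,"ax": 0,"ay": 0,"az": 0},{"dx": 0,"dy": 0,"dz": -0.035,"ax": 0,"ay": 0,"az": 0},{"dx": 0,"dy": 0,"dz": -0.035,"ax": 0,"ay": 0,"az": 0},{"dx": 0,"dy": 0,"dz": -0.035,"ax": 0,"ay": 0,"az": 0},{"dx": 0,"dy": 0,"dz": -0.035,"ax": 0,"ay": 0,"az": 0},{"dx": 0,"dy": 0,"dz": -0.035,"ax": 0,"ay": 0,"az": 0},{"dx": 0,"dy": 0,"dz": -0.035,"ax": 0,"ay": 0,"az": 0},{"dx": 0,"dy": 0,"dz": -0.035,"ax": 0,"ay": 0,"az": 0}]}}

```text
clock: 4.75
tool_pos: [0.445, 0.0718, 0.2033]
ee_rot: [0.0, 1.0, 0.0, 0.001]
contact_force: [0.1, -0.9, -0.5]
grip_width: 0.401
```

Call:
{"fn": "arm_command", "kwargs": {"rows": [{"dx": 0,"dy": 0,"dz": 0,"ax": 0,"ay": 0,"az": 0},{"dx": 0,"dy": 0,"dz": 0,"ax": 0,"ay": 0,"az": 0},{"dx": 0,"dy": 0,"dz": 0,"ax": 0,"ay": 0,"az": 0},{"dx": 0,"dy": 0,"dz": 0,"ax": 0,"ay": 0,"az": 0},{"dx": 0,"dy": 0,"dz": 0,"ax": 0,"ay": 0,"az": 0},{"dx": 0,"dy": 0,"dz": 0,"ax": 0,"ay": 0,"az": 0},{"dx": 0,"dy": 0,"dz": 0,"ax": 0,"ay": 0,"az": 0},{"dx": 0,"dy": 0,"dz": 0,"ax": 0,"ay": 0,"az": 0}]}}

```text
clock: 5.55
tool_pos: [0.4443, 0.0725, 0.2049]
ee_rot: [-0.0, 1.0, 0.001, 0.0]
contact_force: [-0.4, 0.1, 0.5]
grip_width: 0.4
```

```bash
python3 - <<'E'
from h import *
s=get_state();print(s["clock"],s["tool_pos"],s["ee_rot"],s["contact_force"])
ims=[camera(c)[0] for c in ("scene","side")]
save("d.png",np.hstack([cv2.resize(ims[0][150:290,230:400],(400,330)),cv2.resize(ims[1][130:270,230:400],(400,330))]))
E
```

```text
5.55 [0.44429515 0.07254891 0.20485621] [-8.31779838e-06  9.99999419e-01  1.06673805e-03  1.52980040e-04] [-0.39214334  0.08806889  0.47380836]
```

View pics/d.png

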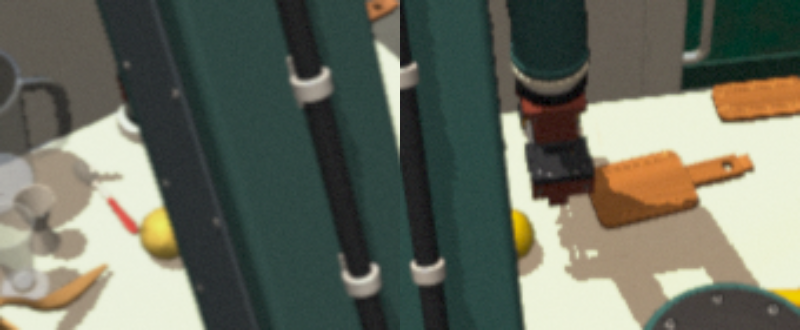

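The gripper hangs just behind the blade (side crop (560,190)), with the lime clear. I'll lower it and push.

Call:
{"fn": "arm_command", "kwargs": {"rows": [{"dx": 0,"dy": 0,"dz": -0.005,"ax": 0,"ay": 0,"az": 0},{"dx": 0,"dy": 0,"dz": -0.005,"ax": 0,"ay": 0,"az": 0},{"dx": 0,"dy": 0,"dz": -0.005,"ax": 0,"ay": 0,"az": 0},{"dx": 0,"dy": 0,"dz": -0.0035,"ax": 0,"ay": 0,"az": 0},{"dx": 0,"dy": 0,"dz": 0,"ax": 0,"ay": 0,"az": 0},{"dx": 0,"dy": 0,"dz": 0,"ax": 0,"ay": 0,"az": 0},{"dx": 0,"dy": 0,"dz": 0,"ax": 0,"ay": 0,"az": 0},{"dx": 0,"dy": 0,"dz": 0,"ax": 0,"ay": 0,"az": 0}]}}

```text
clock: 6.45
tool_pos: [0.4444, 0.0725, 0.1863]
ee_rot: [-0.0, 1.0, 0.001, 0.0]
contact_force: [-0.1, -0.2, -0.6]
grip_width: 0.404
```

Call:
{"fn": "arm_command", "kwargs": {"rows": [{"dx": 0,"dy": -0.006,"dz": 0,"ax": 0,"ay": 0,"az": 0},{"dx": 0,"dy": -0.006,"dz": 0,"ax": 0,"ay": 0,"az": 0},{"dx": 0,"dy": -0.006,"dz": 0,"ax": 0,"ay": 0,"az": 0},{"dx": 0,"dy": -0.006,"dz": 0,"ax": 0,"ay": 0,"az": 0},{"dx": 0,"dy": -0.006,"dz": 0,"ax": 0,"ay": 0,"az": 0},{"dx": 0,"dy": -0.006,"dz": 0,"ax": 0,"ay": 0,"az": 0},{"dx": 0,"dy": -0.006,"dz": 0,"ax": 0,"ay": 0,"az": 0},{"dx": 0,"dy": -0.006,"dz": 0,"ax": 0,"ay": 0,"az": 0}]}}

```text
clock: 7.25
tool_pos: [0.4443, 0.024, 0.1861]
ee_rot: [-0.0, 1.0, 0.001, -0.0]
contact_force: [0.2, 1.5, 0.4]
grip_width: 0.401
```

```bash
python3 - <<'E'
from h import *
s=get_state();print(s["clock"],s["tool_pos"],s["ee_rot"],s["contact_force"])
p,d=camera("side"); cal=get_calibration("side"); print([(round(r["p"],2),r["bbox"]) for r in cut_out("side","paddle")])
save("e.png",cv2.resize(p[130:270,240:440],(800,560),interpolation=cv2.INTER_CUBIC))
E
```

```text
7.25 [0.44432863 0.02401432 0.18614401] [-4.15671542e-05  9.99999537e-01  9.61149753e-04 -7.60763970e-07] [0.20078798 1.52924019 0.43519169]
[(0.87, [320.9, 193.0, 392.9, 224.6])]
```

View pics/e.png

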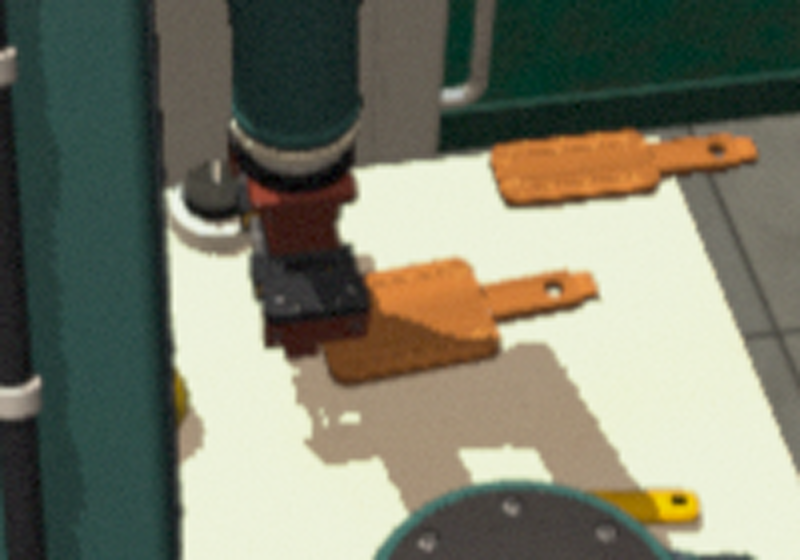

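The blade is sliding with the fingers at its back (crop (340,340)) and the push force is about 1.5 N. I'll continue, stopping short of the target to measure.

Call:
{"fn": "arm_command", "kwargs": {"rows": [{"dx": 0,"dy": -0.008,"dz": 0,"ax": 0,"ay": 0,"az": 0},{"dx": 0,"dy": -0.008,"dz": 0,"ax": 0,"ay": 0,"az": 0},{"dx": 0,"dy": -0.008,"dz": 0,"ax": 0,"ay": 0,"az": 0},{"dx": 0,"dy": -0.008,"dz": 0,"ax": 0,"ay": 0,"az": 0},{"dx": 0,"dy": -0.008,"dz": 0,"ax": 0,"ay": 0,"az": 0},{"dx": 0,"dy": -0.008,"dz": 0,"ax": 0,"ay": 0,"az": 0},{"dx": 0,"dy": -0.008,"dz": 0,"ax": 0,"ay": 0,"az": 0},{"dx": 0,"dy": -0.008,"dz": 0,"ax": 0,"ay": 0,"az": 0}]}}

```text
clock: 8.15
tool_pos: [0.4442, -0.0402, 0.1861]
ee_rot: [-0.0, 1.0, 0.001, -0.0]
contact_force: [-0.8, 1.1, 0.6]
grip_width: 0.401
```

Call:
{"fn": "arm_command", "kwargs": {"rows": [{"dx": 0,"dy": -0.008,"dz": 0,"ax": 0,"ay": 0,"az": 0},{"dx": 0,"dy": -0.008,"dz": 0,"ax": 0,"ay": 0,"az": 0},{"dx": 0,"dy": -0.008,"dz": 0,"ax": 0,"ay": 0,"az": 0},{"dx": 0,"dy": -0.008,"dz": 0,"ax": 0,"ay": 0,"az": 0},{"dx": 0,"dy": -0.008,"dz": 0,"ax": 0,"ay": 0,"az": 0},{"dx": 0,"dy": -0.008,"dz": 0,"ax": 0,"ay": 0,"az": 0},{"dx": 0,"dy": -0.004,"dz": 0,"ax": 0,"ay": 0,"az": 0},{"dx": 0,"dy": 0,"dz": 0,"ax": 0,"ay": 0,"az": 0}]}}

```text
clock: 8.95
tool_pos: [0.4445, -0.0922, 0.1862]
ee_rot: [0.0, 1.0, 0.001, 0.0]
contact_force: [1.1, 0.0, -0.6]
grip_width: 0.401
```

```bash
cat > sfit.py <<'E'
from fit import *
s=get_state();print(s["clock"],s["tool_pos"],s["ee_rot"],s["contact_force"])
p,d=camera("side"); cal=get_calibration("side"); save(f"side{s['clock']:.1f}.png",p)
hsv=cv2.cvtColor(p,cv2.COLOR_RGB2HSV); m=((hsv[...,0]<20)&(hsv[...,1]>85)&(hsv[...,2]>60)).astype(np.uint8)
n,l,st,ce=cv2.connectedComponentsWithStats(m[130:270,260:480])
for i in range(1,n):
    if st[i,4]>100:
        P=cloud(cal,d,np.pad(l==i,((130,130),(260,160)))); print("box",st[i]+[260,130,0,0,0],np.round(np.percentile(P,[1,50,99],axis=0),3).tolist())
E
python3 sfit.py
```

```text
8.95 [ 0.44449172 -0.09222038  0.18616984] [2.09880666e-04 9.99999713e-01 6.97640349e-04 2.05703352e-04] [ 1.05962889  0.02453426 -0.63909499]
box [453 130  27  52 303] [[1.171, -0.929, -0.846], [1.248, -0.903, -0.656], [1.273, -0.87, -0.426]]
box [348 162  82  23 866] [[0.401, -0.401, -0.335], [0.554, -0.225, 0.009], [0.913, -0.06, 0.175]]
box [ 356  192   75   30 1134] [[0.363, -0.299, -0.001], [0.422, -0.189, 0.009], [0.475, -0.103, 0.093]]
```

Tracking as expected: the tip is near y −0.30. I'll push 30 mm more, then back off, lift and measure from above.

Call:
{"fn": "arm_command", "kwargs": {"rows": [{"dx": 0,"dy": -0.005,"dz": 0,"ax": 0,"ay": 0,"az": 0},{"dx": 0,"dy": -0.005,"dz": 0,"ax": 0,"ay": 0,"az": 0},{"dx": 0,"dy": -0.005,"dz": 0,"ax": 0,"ay": 0,"az": 0},{"dx": 0,"dy": -0.005,"dz": 0,"ax": 0,"ay": 0,"az": 0},{"dx": 0,"dy": -0.005,"dz": 0,"ax": 0,"ay": 0,"az": 0},{"dx": 0,"dy": -0.005,"dz": 0,"ax": 0,"ay": 0,"az": 0},{"dx": 0,"dy": 0,"dz": 0,"ax": 0,"ay": 0,"az": 0},{"dx": 0,"dy": 0,"dz": 0,"ax": 0,"ay": 0,"az": 0}]}}

```text
clock: 9.8
tool_pos: [0.4444, -0.1219, 0.1861]
ee_rot: [0.0, 1.0, 0.001, 0.0]
contact_force: [1.1, 0.0, 0.1]
grip_width: 0.398
```

Call:
{"fn": "arm_command", "kwargs": {"rows": [{"dx": 0,"dy": 0.01,"dz": 0,"ax": 0,"ay": 0,"az": 0},{"dx": 0,"dy": 0.01,"dz": 0,"ax": 0,"ay": 0,"az": 0},{"dx": 0,"dy": 0,"dz": 0.05,"ax": 0,"ay": 0,"az": 0},{"dx": 0,"dy": 0,"dz": 0.05,"ax": 0,"ay": 0,"az": 0},{"dx": 0,"dy": 0,"dz": 0.05,"ax": 0,"ay": 0,"az": 0},{"dx": 0,"dy": 0,"dz": 0.05,"ax": 0,"ay": 0,"az": 0},{"dx": 0,"dy": 0,"dz": 0.05,"ax": 0,"ay": 0,"az": 0},{"dx": 0,"dy": 0,"dz": 0.05,"ax": 0,"ay": 0,"az": 0}]}}

```text
clock: 10.6
tool_pos: [0.4434, -0.1001, 0.4882]
ee_rot: [-0.0, 1.0, 0.002, -0.0]
contact_force: [1.7, -0.4, -0.9]
grip_width: 0.397
```

Call:
{"fn": "arm_command", "kwargs": {"rows": [{"dx": 0,"dy": -0.03,"dz": 0,"ax": 0,"ay": 0,"az": 0},{"dx": 0,"dy": -0.03,"dz": 0,"ax": 0,"ay": 0,"az": 0},{"dx": 0,"dy": -0.03,"dz": 0,"ax": 0,"ay": 0,"az": 0},{"dx": 0,"dy": -0.03,"dz": 0,"ax": 0,"ay": 0,"az": 0},{"dx": 0,"dy": -0.03,"dz": 0,"ax": 0,"ay": 0,"az": 0},{"dx": 0,"dy": 0,"dz": 0,"ax": 0,"ay": 0,"az": 0},{"dx": 0,"dy": 0,"dz": 0,"ax": 0,"ay": 0,"az": 0},{"dx": 0,"dy": 0,"dz": 0,"ax": 0,"ay": 0,"az": 0}]}}

```text
clock: 11.4
tool_pos: [0.4442, -0.2501, 0.4858]
ee_rot: [-0.001, 1.0, 0.001, -0.0]
contact_force: [-0.3, 0.5, 0.3]
grip_width: 0.398
```

```bash
python3 look.py 5
```

```text
11.4 [ 0.44422692 -0.25010196  0.48582473] [-5.30525538e-04  9.99998682e-01  1.48652527e-03 -3.81301023e-04] 0.3981215556848536 [-6.48492063e-01  1.59902354e-01  1.58259766e+00  3.88830878e-04
  1.40034188e+00 -6.51531312e-01] [-0.26081573  0.46306293  0.29588132]
cam at [ 0.4435133  -0.16917981  0.4652936 ] fwd [ 3.24711868e-04 -2.88660423e-01 -9.57431488e-01]
paddle 0.92 [285.6, 81.9, 346.6, 209.2] 5268 [[0.395, -0.316, 0.007], [0.437, -0.199, 0.009], [0.479, -0.136, 0.011]]
neighbour 0.82 [377.0, 93.0, 425.0, 214.3] 3877 [[0.537, -0.331, 0.002], [0.566, -0.215, 0.009], [0.594, -0.145, 0.011]]
```

View pics/w5.png

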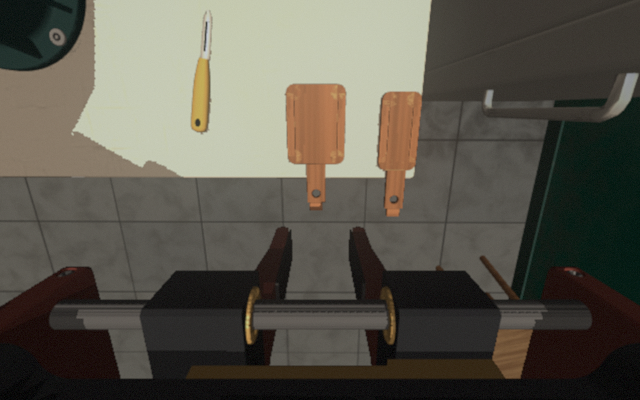

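The wide paddle is now square, with its tip at about (315,209); the narrow tip is at (392,215). Next I'll fit both for exact numbers.

```bash
python3 - <<'E'
from fit import *
cal,p,d=load(5); fit(cal,p,(367,70,440,222),.06,[.566,-.21,.01]); fit(cal,p,(270,60,362,222),.09,[.438,-.19,.01])
E
```

```text
origin [ 0.5653 -0.2034] yaw deg -0.03 tip [ 0.5653 -0.3434] back [ 0.5654 -0.1434] rms mm 0.6 n 297 area cm2 91.3
origin [ 0.4358 -0.1927] yaw deg 0.56 tip [ 0.4372 -0.3327] back [ 0.4352 -0.1327] rms mm 1.12 n 338 area cm2 123.1
```

Relative shortfall is 10.6 mm, with about 0.5° of yaw left. I'll recentre on the back, turn slightly, and push the rest.

Call:
{"fn": "arm_command", "kwargs": {"rows": [{"dx": -0.009,"dy": 0.03,"dz": 0,"ax": 0,"ay": 0,"az": -0.008},{"dx": 0,"dy": 0.03,"dz": 0,"ax": 0,"ay": 0,"az": 0},{"dx": 0,"dy": 0.03,"dz": 0,"ax": 0,"ay": 0,"az": 0},{"dx": 0,"dy": 0.03,"dz": 0,"ax": 0,"ay": 0,"az": 0},{"dx": 0,"dy": 0.03,"dz": 0,"ax": 0,"ay": 0,"az": 0},{"dx": 0,"dy": 0,"dz": 0,"ax": 0,"ay": 0,"az": 0},{"dx": 0,"dy": 0,"dz": 0,"ax": 0,"ay": 0,"az": 0},{"dx": 0,"dy": 0,"dz": -0.02,"ax": 0,"ay": 0,"az": 0}]}}

```text
clock: 12.35
tool_pos: [0.4364, -0.1023, 0.4682]
ee_rot: [0.001, 1.0, -0.003, 0.003]
contact_force: [0.5, -0.3, -0.1]
grip_width: 0.401
```

Call:
{"fn": "arm_command", "kwargs": {"rows": [{"dx": 0,"dy": 0,"dz": -0.04,"ax": 0,"ay": 0,"az": 0},{"dx": 0,"dy": 0,"dz": -0.04,"ax": 0,"ay": 0,"az": 0},{"dx": 0,"dy": 0,"dz": -0.04,"ax": 0,"ay": 0,"az": 0},{"dx": 0,"dy": 0,"dz": -0.04,"ax": 0,"ay": 0,"az": 0},{"dx": 0,"dy": 0,"dz": -0.04,"ax": 0,"ay": 0,"az": 0},{"dx": 0,"dy": 0,"dz": -0.04,"ax": 0,"ay": 0,"az": 0},{"dx": 0,"dy": 0,"dz": -0.02,"ax": 0,"ay": 0,"az": 0},{"dx": 0,"dy": 0,"dz": -0.01,"ax": 0,"ay": 0,"az": 0}]}}

```text
clock: 13.15
tool_pos: [0.4348, -0.1023, 0.1941]
ee_rot: [-0.0, 1.0, -0.003, -0.002]
contact_force: [-0.8, -1.0, 0.5]
grip_width: 0.398
```

Call:
{"fn": "arm_command", "kwargs": {"rows": [{"dx": 0,"dy": 0,"dz": -0.01,"ax": 0,"ay": 0,"az": 0},{"dx": 0,"dy": 0,"dz": 0,"ax": 0,"ay": 0,"az": 0},{"dx": 0,"dy": -0.005,"dz": 0,"ax": 0,"ay": 0,"az": 0},{"dx": 0,"dy": -0.005,"dz": 0,"ax": 0,"ay": 0,"az": 0},{"dx": 0,"dy": -0.005,"dz": 0,"ax": 0,"ay": 0,"az": 0},{"dx": 0,"dy": -0.005,"dz": 0,"ax": 0,"ay": 0,"az": 0},{"dx": 0,"dy": 0,"dz": 0,"ax": 0,"ay": 0,"az": 0},{"dx": 0,"dy": 0,"dz": 0,"ax": 0,"ay": 0,"az": 0}]}}

```text
clock: 13.95
tool_pos: [0.4353, -0.1217, 0.1863]
ee_rot: [0.0, 1.0, -0.003, 0.0]
contact_force: [0.3, 0.3, -0.8]
grip_width: 0.397
```

Call:
{"fn": "arm_command", "kwargs": {"rows": [{"dx": 0,"dy": -0.002,"dz": 0,"ax": 0,"ay": 0,"az": 0},{"dx": 0,"dy": -0.002,"dz": 0,"ax": 0,"ay": 0,"az": 0},{"dx": 0,"dy": -0.002,"dz": 0,"ax": 0,"ay": 0,"az": 0},{"dx": 0,"dy": -0.002,"dz": 0,"ax": 0,"ay": 0,"az": 0},{"dx": 0,"dy": -0.0015,"dz": 0,"ax": 0,"ay": 0,"az": 0},{"dx": 0,"dy": -0.001,"dz": 0,"ax": 0,"ay": 0,"az": 0},{"dx": 0,"dy": 0,"dz": 0,"ax": 0,"ay": 0,"az": 0},{"dx": 0,"dy": 0,"dz": 0,"ax": 0,"ay": 0,"az": 0}]}}

```text
clock: 14.75
tool_pos: [0.4353, -0.1321, 0.1861]
ee_rot: [0.0, 1.0, -0.003, -0.0]
contact_force: [-0.1, 0.5, -0.3]
grip_width: 0.404
```

Call:
{"fn": "arm_command", "kwargs": {"rows": [{"dx": 0,"dy": 0.01,"dz": 0,"ax": 0,"ay": 0,"az": 0},{"dx": 0,"dy": 0.02,"dz": 0,"ax": 0,"ay": 0,"az": 0},{"dx": 0,"dy": 0,"dz": 0.05,"ax": 0,"ay": 0,"az": 0},{"dx": 0,"dy": 0,"dz": 0.05,"ax": 0,"ay": 0,"az": 0},{"dx": 0,"dy": 0,"dz": 0.05,"ax": 0,"ay": 0,"az": 0},{"dx": 0,"dy": 0,"dz": 0.05,"ax": 0,"ay": 0,"az": 0},{"dx": 0,"dy": 0,"dz": 0.05,"ax": 0,"ay": 0,"az": 0},{"dx": 0,"dy": 0,"dz": 0.05,"ax": 0,"ay": 0,"az": 0}]}}

```text
clock: 15.55
tool_pos: [0.4346, -0.1012, 0.4883]
ee_rot: [0.0, 1.0, -0.003, 0.0]
contact_force: [1.5, -0.2, -0.7]
grip_width: 0.402
```

Call:
{"fn": "arm_command", "kwargs": {"rows": [{"dx": 0.009,"dy": -0.035,"dz": 0,"ax": 0,"ay": 0,"az": 0.008},{"dx": 0,"dy": -0.035,"dz": 0,"ax": 0,"ay": 0,"az": 0},{"dx": 0,"dy": -0.035,"dz": 0,"ax": 0,"ay": 0,"az": 0},{"dx": 0,"dy": -0.035,"dz": 0,"ax": 0,"ay": 0,"az": 0},{"dx": 0,"dy": -0.025,"dz": 0,"ax": 0,"ay": 0,"az": 0},{"dx": 0,"dy": 0,"dz": 0,"ax": 0,"ay": 0,"az": 0},{"dx": 0,"dy": 0,"dz": 0,"ax": 0,"ay": 0,"az": 0},{"dx": 0,"dy": 0,"dz": 0,"ax": 0,"ay": 0,"az": 0}]}}

```text
clock: 16.35
tool_pos: [0.4442, -0.2657, 0.4859]
ee_rot: [-0.0, 1.0, 0.001, -0.0]
contact_force: [0.0, 0.7, -0.2]
grip_width: 0.401
```

```bash
python3 look.py 6; python3 - <<'E'
from fit import *
cal,p,d=load(6); fit(cal,p,(367,70,440,224),.06,[.566,-.21,.01]); fit(cal,p,(270,60,362,224),.09,[.438,-.2,.01])
E
```

```text
16.35 [ 0.44421352 -0.2656874   0.48590508] [-4.53237234e-04  9.99998890e-01  1.39211220e-03 -2.78340351e-04] 0.40143914490937715 [-6.72676142e-01  1.71934642e-01  1.56739454e+00  3.65877722e-04
  1.40326421e+00 -6.75521558e-01] [ 0.04099097  0.66611928 -0.15847058]
cam at [ 0.44352149 -0.18479264  0.465366  ] fwd [ 4.56961721e-04 -2.88812889e-01 -9.57385454e-01]
paddle 0.83 [283.7, 78.6, 345.0, 208.2] 5326 [[0.394, -0.326, 0.007], [0.437, -0.207, 0.009], [0.479, -0.145, 0.011]]
neighbour 0.69 [377.7, 78.2, 425.5, 205.3] 3911 [[0.538, -0.331, 0.004], [0.566, -0.214, 0.009], [0.595, -0.146, 0.011]]
origin [ 0.5653 -0.2031] yaw deg -0.01 tip [ 0.5653 -0.3431] back [ 0.5653 -0.1431] rms mm 0.59 n 304 area cm2 91.1
origin [ 0.4358 -0.2026] yaw deg -0.21 tip [ 0.4353 -0.3426] back [ 0.436  -0.1426] rms mm 1.24 n 342 area cm2 123.0
```

View pics/w6.png

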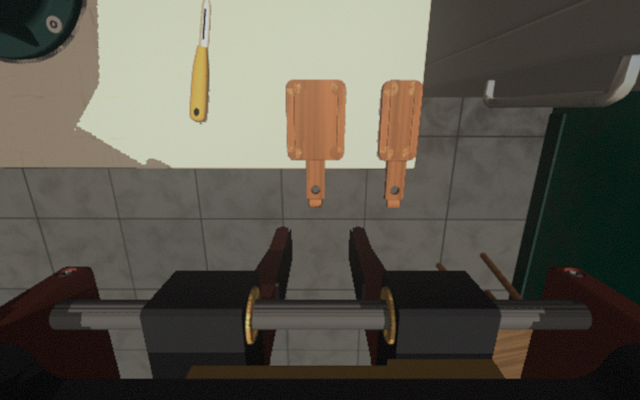

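Both tips sit at the same row, about 207 (wide at x 315, narrow at x 394). They are level and square, and the gripper is well clear, so I'm handing in.

```bash
python3 -c "
from cell import hand_in; print(hand_in())"
```

```text
the job is handed in; nothing more can be done
None
```

I slid the wide paddle to the edge with two fingertips on its back end, without picking it up, and handed the job in. Its handle now sticks straight out, level with the narrow one's. The push straightened it from about 8.5° off square. I made one 30 mm push short of the target, measured from above, then pushed the last 10 mm.

- **Position:** in the last wrist-camera fit the wide handle's tip was at y = −0.3426 m and the narrow one's at −0.3431 m. That is a 0.5 mm difference, and the wide paddle was within about 0.2° of square.
- **Narrow paddle:** it stayed where it was. Its fitted position agreed within about 1 mm before and after.
- **Forces and time:** the highest force I saw at the end of any move was about 2 N, and the last clock reading was about 16 s, well under the 61 s limit.
- **Disagreements:** the networks' depth outlines put both tips about 15 mm short of my fits, because they cut off the handle ends. I went by the outline fits and the picture, where both tips are at the same height.
- **Not checked:** I did not measure the lime, timer, jigger, measuring cup or spoon again after the push; the planned path kept clear of them, and no contact showed in the forces.

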